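Clamp a specimen with the outer of two nested knobs, then lock

ROBOT

A 6-joint arm with a two-finger parallel gripper is mounted at the origin on the work surface. World frame = base frame: x ahead of the robot, y to its left, z up, the work surface at z = 0. Lengths are in m, angles in rad, forces in N, time in s.
With the tool pointing down it reaches from about 0.35 to 0.775 m from the base axis. Payload 5.5 kg.
Tool frame: the origin (TCP) lies at the centre of the arm's flange, where the gripper is bolted on; the fingertips stand 173 mm ahead of it and the grasp point (between the pads) lies 155 mm ahead of it; z points along the fingers, x is the direction in which the jaws open and shut, and the axes are right-handed (so a half turn about z gives the same grasp; the last joint's range is limited). The gripper opens to 85 mm and grips with 20 to 120 N. Pads are 22 mm wide; open, the fingers measure 114 mm over their backs; the gripper's body (76 mm by 85 mm) begins 54 mm behind the grasp point. The pads swing forward as they close: fully open they stand 13 mm farther back than shut.
Start: joints at [-1.434, 0.313, 0.046, 1.304, 0, 1.431], TCP at [0.157, -0.553, 0.405] pointing down, gripper open.
Joint ranges: [-2.76, 2.76], [-0.86, 1.69], [-1.03, 1.26], [-2.2, 2.34], [-1.47, 1.5], [-3.14, 3.14]. Speed limits (rad/s): [2.57, 2.57, 3.14, 3.14, 3.14, 3.14].

INTERFACE

Orientations are given as a rotation vector (axis times angle).
In Python, from plant import r gives the robot as it stands.
- The arm moves only by the tool apply_moves, never from a script. Its argument "plan" is one flat list of numbers, 7 for each row, row after row: the turn, a rotation vector about the tool's x, y, z in units of 6 degrees (1.0 is 6 degrees), then the shift along the tool's x, y, z in units of 50 mm (1.0 is 50 mm), then the finger opening in mm, from 0 to 85.4. A call has exactly 10 rows; each row shifts and turns the commanded pose from where the row before left it, along the tool's axes as they then stand; what a row does not reach is not made up. A row lasts 1/8 s, in which the tool goes at most 62.5 mm and 10.7 degrees, less where a joint would pass 70% of its speed; a pose out of reach is approached as far as the arm can. A call is refused whole if a number of a shift passes 1 or a number of a turn 1, either way. A call with a gripper value outside its range is refused whole. The fingers move at their own pace and stop on an object; "newtons" is the grip in N (left out, the last holds). Time passes only in rows, so rows that do not move let the fingers close, or fill a call up. It gives the time, the measured TCP pose, the force and the opening at its end, in the units of the state.
- r.read_state(): the state, without advancing time (a new reading comes with each control period).
- r.snapshot(name): name is "side" or "top" or "wrist"; returns the picture (400x640x3 uint8, red, green, blue); there is no depth.
- r.get_calibration(name): a dict with "intrinsics" (3x3 intrinsics, pixels), "xyz" and "orientation" of the camera in the world. Camera axes: x right, y up, looking along -z (the intrinsics and any distortion apply to the point x, -y, -z); pixel columns grow to the right and rows downward; lengths in m; the calibration is good to about 2 mm. A picture is of the moment at which its call begins: read the wrist's pose just before it. get_calibration takes no time and is no camera call; for the wrist camera it gives the pose at the moment of the call.
- r.sign_off(): hands the job in, once; it reports no verdict.
The state is a dict: "clock": time; "qpos": joint angles; "dq": joint speeds; "joint_efforts": joint torques, N m; "tool_pos": TCP position; "ee_rot": TCP orientation; "contact_force": force on the tool from outside, world axes, zero at the start; "torque": the same for the moment, N m; "finger_gap": opening from 0.0 (shut) to 1.0 (fully open).
Only numpy, scipy, OpenCV 4.12 (cv2) and the standard library are available. Lean on these libraries where they do the work, as an engineer would, in place of code of your own. Each camera call takes 0.05 s, during which the arm holds its last target.

TASK

Clamp the round specimen that already stands in the specimen clamp: turn only the outer of the two nested knobs, clockwise, until the sliding jaw presses it gently against the fixed jaw, with about 10 newtons (5 to 20 is fine, more than 30 would crack it), and leave the inner knob at its setting. Then swing the lock lever fully over to its other end, and let go of everything. Work only through the knob and the lever, never by pushing the jaw itself, and do not disturb the other things on the bench.

Things in the scene. Friction and masses are not known exactly. Their poses are not given: they have to be found in the camera images.
- clamp: Specimen clamp fixed to the bench, yaw varies. Aluminium plate 110 (x) x 280 (y) x 12 mm; origin under its centre, z up. In its frame, mm: grey housing 90 x 90 centred at (0, -75), top at z = 40, carries both nested knobs on a vertical axis at (0, -75); the jaws close along y; the lever's block, 28 x 30, top at z = 30, is at (0, 120).
- fixed_face (a point): Middle of the fixed jaw's upright steel face at rest, (0, 65, 24) mm in the clamp's frame; the jaw is 30 (x) x 26 (y), top at z = 36. The face sits on rubber buffers and gives 1 mm per 8 N. The specimen, a grey resin cylinder 26 high, of unknown diameter from 30 to 38, stands loose on the plate between the jaws near (0, 42, 12).
- jaw: Sliding steel jaw, 30 (x) x 20 (y) mm, z = 14 to 37 mm. The outer knob drives it 10 mm along the clamp's +y per radian (no play). Origin: in the plane of its pressing face, at x = 0, z = 0 of the clamp's frame; so the opening is 65 mm minus its y there, 44 to 50 mm at the start.
- outer_top (a point): Centre of the outer knob's top plane, on the knobs' common vertical axis. The outer knob is a black ribbed disc, 54 mm in diameter and 21 mm high, z = 42 to 63 mm above the bench, 2 mm above the housing; its rim can be gripped across the diameter from above at any yaw, with the inner knob between the fingers.
- outer_knob (a joint): Turn of the outer knob, rad, 0 to 3.4, 0 to 0.6 at the start; grows clockwise seen from above, which closes the jaw. Dry friction about 0.22 N m both ways (its sign flips if the hand eases back), so it stays where left, also when clamped; each newton of jaw force adds 0.010 N m. Once both jaws touch, the force climbs by about 7 N per 0.1 rad.
- inner_knob (a joint): Turn of the inner knob, rad, grows clockwise from above; it must stay at its setting. Very light to turn (0.006 N m).
- inner_mark (a point): A point on the inner knob's top face, 12 mm from the axis, at its white mark. The inner knob is a black ribbed disc, 28 mm in diameter, z = 64 to 80 mm above the bench, on top of the outer knob on the same axis. The point must not move by more than 2 mm (0.17 rad).
- lock_lever (a joint): Lock lever, rad: 0 = leaning 0.5 rad to the clamp's -x side (start), 1.0 = end stop, leaning 0.5 rad to the clamp's +x side. Stays where it is left; about 1.5 N at the ball moves it.
- lever_ball (a point): Centre of the lever's black ball, 16 mm in diameter, on a steel rod 8 mm thick; it swings at a radius of 50 mm about an axis along the clamp's y through (0, 120, 34) mm in the clamp's frame.
- dropper: Amber glass dropper bottle, 36 mm diameter, 75 mm tall, standing behind the clamp; origin under its centre.
- objective: Loose steel microscope objective, 29 mm diameter, 55 mm tall, standing behind the clamp; origin under its centre.
- dish: Shallow glass dish, 90 mm across, 18 mm high; origin under its centre.
- slide_tray: Open white tray for glass slides with dividers, 90 x 140 x 22 mm; origin under its centre.
- brush: Small brush, 150 mm long, lying flat; origin near its middle, x axis along it.
- notebook: Closed black notebook, 150 x 210 x 12 mm, lying flat; origin under its centre.

How it is judged:
On the way, in this order (a step that is already met when the one before it is completed fails the run):
1. the jaw presses the specimen with 5 to 20 N while the lever is still at its starting end (below 0.2 rad) (contact force between jaw and anything else between 5 and 20 N and value of joint lock_lever below 0.2 rad), for 0.3 s.
2. the lever is swung over to its other end, past 0.85 rad (value of joint lock_lever above 0.85 rad), for 0.2 s.
At the end, for the whole second after the job is handed in: The sliding jaw presses the specimen with 5 to 20 N, the lock lever is past 0.85 rad, and the inner knob's mark is within 2 mm of where it began (contact force between jaw and anything else between 5 and 20 N and value of joint lock_lever above 0.85 rad and distance of inner_mark from where it was at the start of the episode below 0.002 m); the robot touches nothing.
It fails at once if the inner knob is turned (its mark moves more than 2 mm) (distance of inner_mark from where it was at the start of the episode above 0.002 m).
It fails at once if the jaw presses with more than 30 N (contact force between jaw and anything else above 30 N).
It fails at once if the robot touches the sliding jaw (contact force between jaw and the fingers above 0.5 N or contact force between jaw and the arm above 0.5 N).
It fails at once if the lever is moved from its starting end (past 0.2 rad) while the jaw presses with less than 3 N (value of joint lock_lever above 0.2 rad and contact force between jaw and anything else below 3 N).
It fails at once if another thing on the bench is moved by more than 15 mm (distance of any of dropper, objective, dish, slide_tray, brush, notebook from where it was at the start of the episode above 0.015 m).
It also fails if it takes over 67 s, if anything falls off the work surface, if the arm or the gripper's body presses on something with over 40 N, if the wrist force passes 120 N, or if a joint passes its speed limit or range.

## Working session

There is one attempt and no reset: what is moved stays moved. The work goes in short steps, Python scripts to look and compute and a tool call to move; the robot and the scene stay as the last step left them, time stands still between calls to the robot, and variables do not carry over. Pictures are saved under pics/ and viewed, and the job is handed in when it is done.

Besides the shell and the picture viewer there is one more tool, called after "Emit:" as name(argument=value, ...), one argument or row to a line, values as JSON. apply_moves: Moves the arm, as the interface text tells. Its arguments: {"type":"object","properties":{"plan":{"type":"array","items":{"type":"number"}},"newtons":{"type":"number"}},"required":["plan"]}

```bash
ls; mkdir -p pics; python3 - <<'E'
from plant import r
import cv2
s=r.read_state();print(s)
for n in("side","top","wrist"):
    c=r.get_calibration(n);print(n,c)
    cv2.imwrite(f"pics/{n}0.png",r.snapshot(n)[:,:,::-1])
E
```

```text
pics
{'clock': 0.0, 'qpos': array([-1.43360717e+00,  3.14019833e-01,  4.49719021e-02,  1.30361971e+00,
       -9.06185402e-07,  1.43118271e+00]), 'dq': array([-0.00041893, -0.00132782,  0.00299807,  0.00153954,  0.00146456,
       -0.0001087 ]), 'joint_efforts': array([-2.54323886e-04, -4.80624247e+01,  2.98536497e+01,  1.92339550e-02,
       -1.13395622e-04, -8.86719231e-07]), 'tool_pos': array([ 0.1570921 , -0.552915  ,  0.40379464]), 'ee_rot': array([-2.50561249e+00,  1.89293102e+00,  2.07611859e-03]), 'contact_force': array([0.44079297, 0.36271363, 0.54235067]), 'torque': array([ 0.01806865, -0.0026266 ,  0.00619858]), 'finger_gap': 1.0004971704704577}
side {'intrinsics': array([[377.33550635,   0.        , 327.33985777],
       [  0.        , 377.33550635, 198.23263762],
       [  0.        ,   0.        ,   1.        ]]), 'xyz': array([0.37501491, 0.45837963, 0.66318248]), 'orientation': array([ 0.17736897, -1.01917485, -2.62418527])}
top {'intrinsics': array([[370.16145451,   0.        , 321.12879026],
       [  0.        , 370.16145451, 203.98992176],
       [  0.        ,   0.        ,   1.        ]]), 'xyz': array([ 0.46403311, -0.0516937 ,  0.88767405]), 'orientation': array([ 0.10857324, -0.06072392, -1.56831396])}
wrist {'intrinsics': array([[309.1100799 ,   0.        , 318.39282698],
       [  0.        , 309.1100799 , 203.44098902],
       [  0.        ,   0.        ,   1.        ]]), 'xyz': array([ 0.23914813, -0.53089757,  0.37284473]), 'orientation': array([-0.28431881,  0.21535494, -1.28133726])}
```

View pics/top0.png

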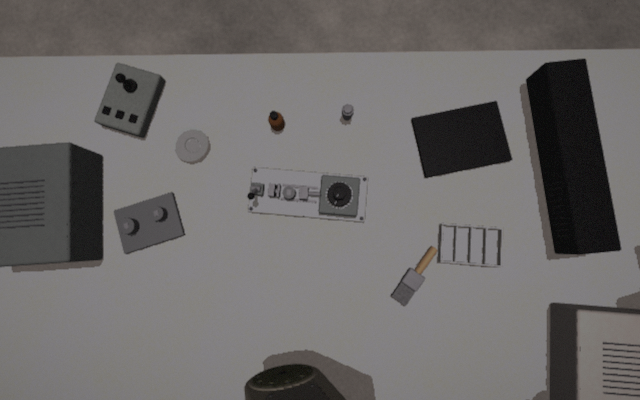

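View pics/side0.png

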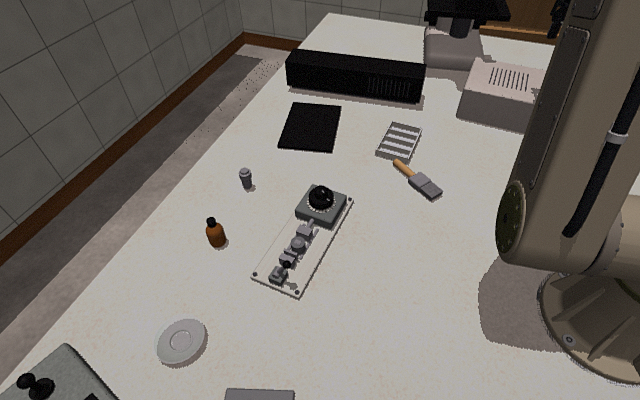

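View pics/wrist0.png

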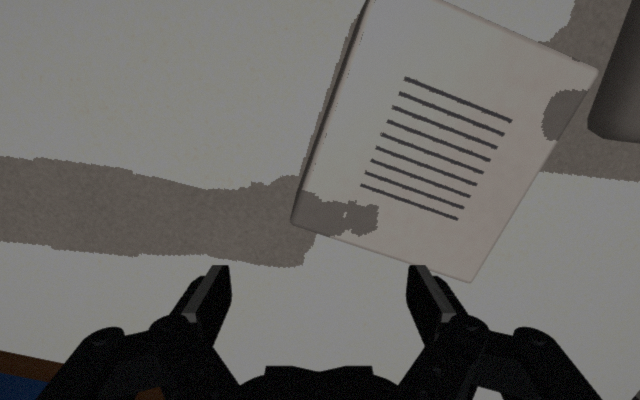

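The top view shows the clamp plate from about (250,168) to (368,222), with the knob at (339,194) and the lever ball at (251,196). I'll zoom in on both views.

```bash
python3 - <<'E'
import cv2
a=cv2.imread("pics/top0.png")[155:235,235:385];cv2.imwrite("pics/topz.png",cv2.resize(a,None,fx=5.3,fy=5.3,interpolation=cv2.INTER_CUBIC))
a=cv2.imread("pics/side0.png")[175:305,240:365];cv2.imwrite("pics/sidez.png",cv2.resize(a,None,fx=4.5,fy=4.5,interpolation=cv2.INTER_CUBIC))
E
```

```text
(no output)
```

View pics/topz.png

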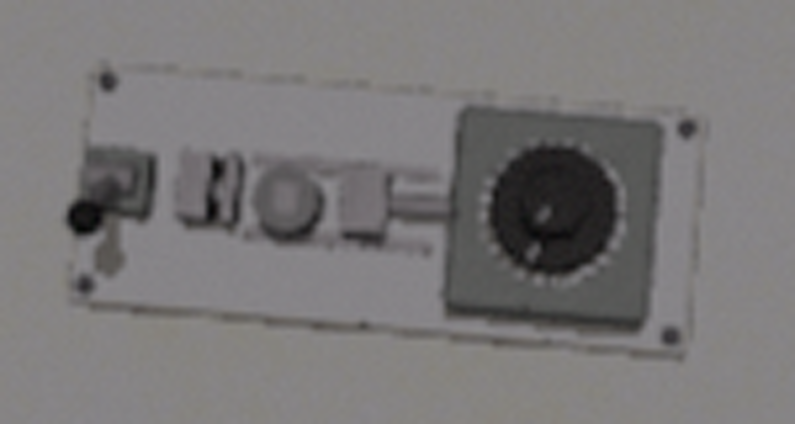

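View pics/sidez.png

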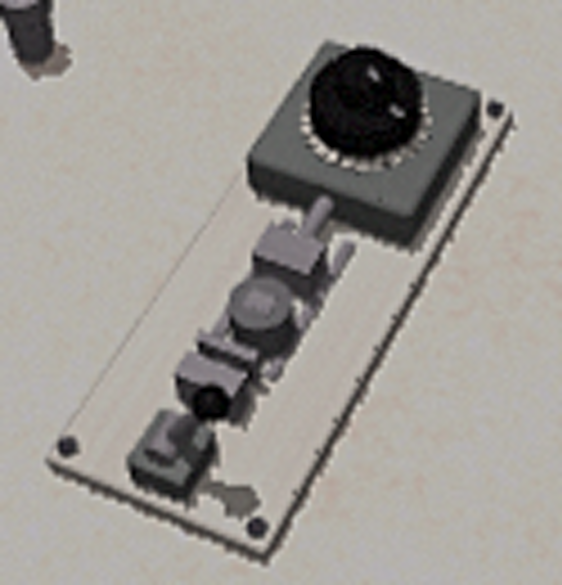

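```bash
cat > h.py <<'E'
import numpy as np,cv2
from scipy.spatial.transform import Rotation as R
from scipy.optimize import least_squares
from plant import r
def proj(c,P):
    P=np.atleast_2d(P); q=R.from_rotvec(c['orientation']).inv().apply(P-c['xyz'])*[1,-1,-1]
    p=q@c['intrinsics'].T; return p[:,:2]/p[:,2:]
def onz(c,uv,z):
    uv=np.atleast_2d(uv);d=np.c_[uv,np.ones(len(uv))]@np.linalg.inv(c['intrinsics']).T*[1,-1,-1]
    d=R.from_rotvec(c['orientation']).apply(d);return c['xyz']+d*((z-c['xyz'][2])/d[:,2])[:,None]
def w(p,P):
    P=np.atleast_2d(P)/1000.;c,s=np.cos(p[2]),np.sin(p[2])
    return np.c_[p[0]+c*P[:,0]-s*P[:,1],p[1]+s*P[:,0]+c*P[:,1],P[:,2]]
def w2c(p,X):
    X=np.atleast_2d(X);d=X[:,:2]-p[:2];c,s=np.cos(p[2]),np.sin(p[2])
    return np.c_[c*d[:,0]+s*d[:,1],-s*d[:,0]+c*d[:,1],X[:,2]]*1000
E
python3 - <<'E'
from h import *
ct,cs=r.get_calibration("top"),r.get_calibration("side")
T=[[92,65],[707,117],[685,357],[72,303],[460,108],[662,122],[645,320],[447,308]]
TP=[[55,140,12],[55,-140,12],[-55,-140,12],[-55,140,12],[45,-30,40],[45,-120,40],[-45,-120,40],[-45,-30,40]]
T=(np.array(T)+.5)/5.3-.5+[235,155]
S=[[512,118],[265,560],[48,462],[330,42],[482,95],[410,222],[250,160]]
SP=[[-55,-140,12],[-55,140,12],[55,140,12],[45,-120,40],[-45,-120,40],[-45,-30,40],[45,-30,40]]
S=(np.array(S)+.5)/4.5-.5+[240,175]
f=lambda p,a,b:np.r_[(proj(ct,w(p,TP))-T).ravel()*a,(proj(cs,w(p,SP))-S).ravel()*b]
for a,b in((1,1),(1,0),(0,1)):
    o=least_squares(lambda p:f(p,a,b),[.47,0,-.08]);print(o.x,np.round(f(o.x,1,1).reshape(-1,2),1).tolist())
    print(w(o.x,[[0,-75,63],[0,120,34]]))
E
```

```text
[ 0.58276453  0.01028693 -0.08692717] [[-0.9, -0.1], [-1.2, -0.4], [-0.6, 0.1], [-2.1, 0.1], [-1.1, -0.6], [-0.6, -0.0], [-0.4, 1.3], [-2.2, 0.1], [1.4, -2.7], [0.8, -1.4], [-0.6, -1.0], [-0.6, -1.5], [1.4, -1.4], [1.0, -1.4], [-1.1, -1.1]]
[[ 0.5762532  -0.06442988  0.063     ]
 [ 0.59318266  0.12983384  0.034     ]]
[ 0.58281804  0.00763996 -0.0844257 ] [[0.2, -0.0], [-0.1, -0.6], [0.6, -0.1], [-1.0, 0.2], [-0.1, -0.6], [0.6, -0.2], [0.8, 1.1], [-1.0, 0.1], [1.6, -3.6], [1.6, -2.6], [0.2, -2.0], [-0.3, -2.2], [1.6, -2.3], [1.4, -2.4], [-0.7, -1.9]]
[[ 0.57649364 -0.06709291  0.063     ]
 [ 0.5929371   0.12721255  0.034     ]]
[ 0.58209348  0.01393047 -0.08934999] [[-2.3, 0.0], [-2.7, 0.0], [-2.2, 0.5], [-3.7, 0.2], [-2.7, -0.3], [-2.1, 0.4], [-2.1, 1.7], [-3.8, 0.4], [1.4, -1.5], [0.2, 0.4], [-1.2, 0.5], [-0.8, -0.3], [1.2, -0.2], [0.7, 0.0], [-1.4, 0.2]]
[[ 0.57540115 -0.06077035  0.063     ]
 [ 0.59280122  0.13345179  0.034     ]]
```

```bash
python3 - <<'E'
from h import *
s=r.read_state();c=r.get_calibration("wrist")
A=R.from_rotvec(s['ee_rot']);print(A.as_matrix().round(3))
print("cam in tool",A.inv().apply(c['xyz']-s['tool_pos']),(A.inv()*R.from_rotvec(c['orientation'])).as_matrix().round(3))
# knob relative in tool axes
print(A.inv().apply(np.array([.576,-.065,.063])-s['tool_pos']), s['clock'])
E
```

```text
[[ 0.273 -0.962 -0.   ]
 [-0.962 -0.273  0.001]
 [-0.001 -0.    -1.   ]]
cam in tool [ 0.00126304 -0.08495761  0.03105919] [[ 1.     0.    -0.001]
 [ 0.    -0.945 -0.327]
 [-0.001  0.327 -0.945]]
[-0.35445711 -0.53625907  0.34158645] 0.15
```

```bash
python3 - <<'E'
from h import *
s=r.read_state();A=R.from_rotvec(s['ee_rot'])
d=(np.array([.576,-.065,.333])-s['tool_pos'])/24/.05
for k in range(24):
    print(k,(A*R.from_rotvec([0,0,-np.radians(6)*(k)])).inv().apply(d).round(2).tolist())
E
```

```text
0 [-0.3, -0.45, 0.06]
1 [-0.25, -0.48, 0.06]
2 [-0.2, -0.5, 0.06]
3 [-0.14, -0.52, 0.06]
4 [-0.09, -0.53, 0.06]
5 [-0.03, -0.53, 0.06]
6 [0.02, -0.54, 0.06]
7 [0.08, -0.53, 0.06]
8 [0.13, -0.52, 0.06]
9 [0.19, -0.5, 0.06]
10 [0.24, -0.48, 0.06]
11 [0.29, -0.45, 0.06]
12 [0.33, -0.42, 0.06]
13 [0.38, -0.38, 0.06]
14 [0.41, -0.34, 0.06]
15 [0.45, -0.3, 0.06]
16 [0.48, -0.25, 0.06]
17 [0.5, -0.2, 0.06]
18 [0.52, -0.14, 0.06]
19 [0.53, -0.09, 0.06]
20 [0.53, -0.03, 0.06]
21 [0.54, 0.02, 0.06]
22 [0.53, 0.08, 0.06]
23 [0.52, 0.13, 0.06]
```

Emit:
apply_moves(
  plan=[0,0,-1,-0.3,-0.45,0.06,85,0,0,-1,-0.25,-0.48,0.06,85,0,0,-1,-0.2,-0.5,0.06,85,0,0,-1,-0.14,-0.52,0.06,85,0,0,-1,-0.09,-0.53,0.06,85,0,0,-1,-0.03,-0.53,0.06,85,0,0,-1,0.02,-0.54,0.06,85,0,0,-1,0.08,-0.53,0.06,85,0,0,-1,0.13,-0.52,0.06,85,0,0,-1,0.19,-0.5,0.06,85],
)

```text
clock: 1.4
tool_pos: [0.3324, -0.3483, 0.3744]
ee_rot: [-3.118, 0.381, 0.0]
contact_force: [0.9, 0.5, -0.9]
finger_gap: 0.992
```

Emit:
apply_moves(
  plan=[0,0,-1,0.24,-0.48,0.06,85,0,0,-1,0.29,-0.45,0.06,85,0,0,-1,0.33,-0.42,0.06,85,0,0,-1,0.38,-0.38,0.06,85,0,0,-1,0.41,-0.34,0.06,85,0,0,-1,0.45,-0.3,0.06,85,0,0,-1,0.48,-0.25,0.06,85,0,0,-1,0.5,-0.2,0.06,85,0,0,-1,0.52,-0.14,0.06,85,0,0,-1,0.53,-0.09,0.06,85],
)

```text
clock: 2.65
tool_pos: [0.5075, -0.1445, 0.3443]
ee_rot: [-2.891, -1.229, 0.001]
contact_force: [1.0, -0.1, -0.2]
finger_gap: 0.993
```

Emit:
apply_moves(
  plan=[0,0,-1,0.53,-0.03,0.06,85,0,0,-1,0.54,0.02,0.06,85,0,0,-1,0.53,0.08,0.06,85,0,0,-1,0.52,0.13,0.06,85,0,0,0,0,0,0,85,0,0,0,0,0,0,85,0,0,0,0,0,0,85,0,0,0,0,0,0,85,0,0,0,0,0,0,85,0,0,0,0,0,0,85],
)

```text
clock: 3.9
tool_pos: [0.5766, -0.064, 0.3328]
ee_rot: [2.576, 1.798, 0.0]
contact_force: [0.4, -0.1, -0.0]
finger_gap: 0.993
```

```bash
python3 - <<'E'
from h import *
s=r.read_state();print(s['qpos'].round(3),s['tool_pos'],s['ee_rot'],s['contact_force'],s['torque'],s['clock'])
c=r.get_calibration("wrist");a=r.snapshot("wrist");np.savez("w1.npz",xyz=c['xyz'],o=c['orientation'],K=c['intrinsics'])
cv2.imwrite("pics/w1.png",a[:,:,::-1])
E
```

```text
[-0.249  0.352 -0.076  1.142 -0.     0.103] [ 0.57656687 -0.06404597  0.33280507] [2.57583820e+00 1.79810552e+00 8.99004865e-05] [ 0.4272754  -0.11934073 -0.01455332] [ 0.01900311  0.03650521 -0.00925642] 3.9
```

View pics/w1.png

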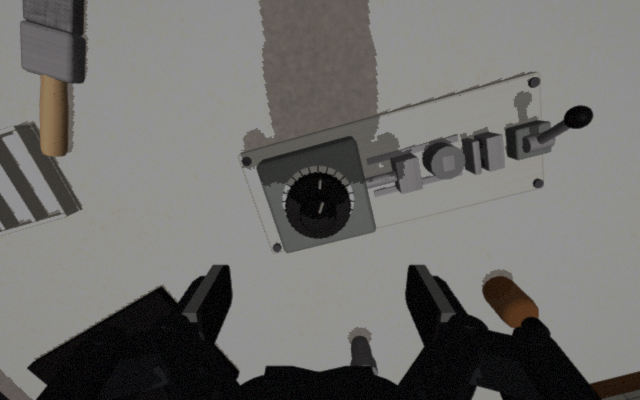

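```bash
python3 - <<'E'
import cv2
a=cv2.imread("pics/w1.png")
cv2.imwrite("pics/w1a.png",cv2.resize(a[125:260,230:390],None,fx=4,fy=4,interpolation=cv2.INTER_CUBIC))
cv2.imwrite("pics/w1b.png",cv2.resize(a[60:210,380:610],None,fx=3.4,fy=3.4,interpolation=cv2.INTER_CUBIC))
E
```

```text
(no output)
```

View pics/w1a.png

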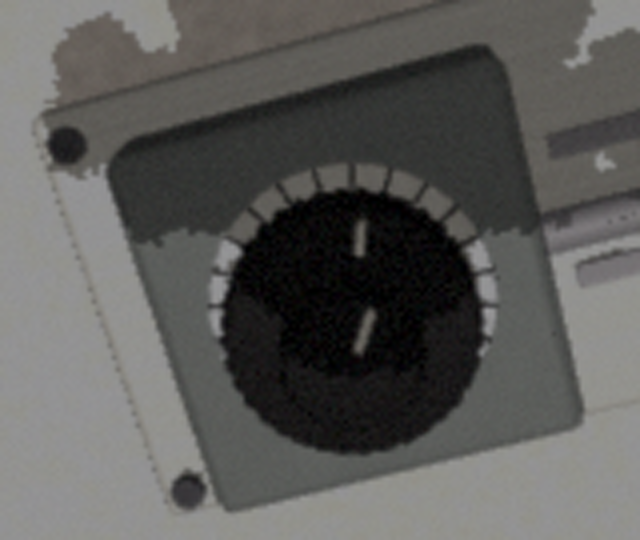

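View pics/w1b.png

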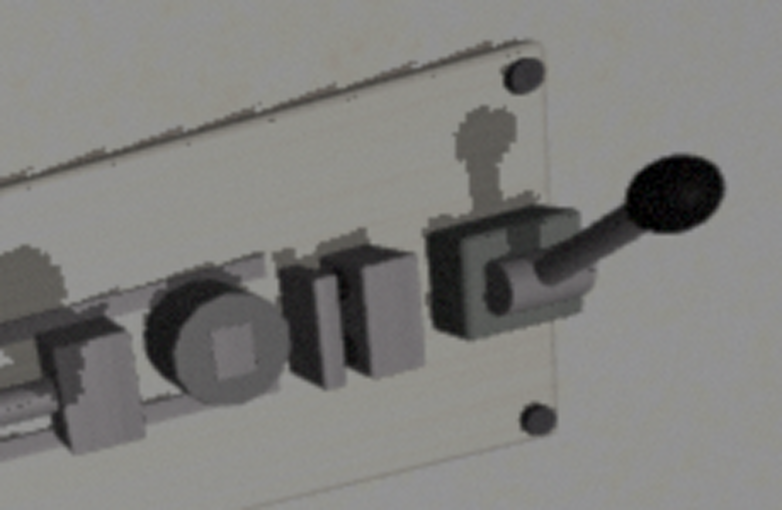

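```bash
python3 - <<'E'
from h import *
d=np.load("w1.npz");c=dict(xyz=d['xyz'],orientation=d['o'],intrinsics=d['K'])
za=lambda q:(np.array(q)+.5)/4-.5+[230,125]
zb=lambda q:(np.array(q)+.5)/3.4-.5+[380,60]
P=[[45,-30,40],[45,-120,40],[-55,-140,12],[55,-140,12],[-55,140,12],[55,140,12]]
U=np.r_[za([[584,422],[222,516],[38,118],[168,512]]),zb([[545,42],[557,437]])]
t=np.linspace(0,2*np.pi,181);C=np.c_[27*np.cos(t),-75+27*np.sin(t),63+0*t]
L=za([[222,455],[485,455]])
def f(p):
    q=proj(c,w(p,C)); k=[q[:,0].min()-L[0,0],q[:,0].max()-L[1,0],q[:,1].max()-L[0,1]]
    return np.r_[(proj(c,w(p,P))-U).ravel(),2*np.array(k)]
o=least_squares(f,[.58,.01,-.085]);p=o.x;print(p,f(p).round(1));print(w(p,[[0,-75,63],[0,120,34]]))
np.save("p.npy",p)
# jaw face, specimen, lever
for n,q,z in(("jaw face edge top",zb([[130,325],[146,436]]),.037),("fixed face",zb([[322,272],[345,385]]),.036),("fixed spring-side",zb([[365,250]]),.036),("spec top L,R,bottom",zb([[170,345],[290,345],[235,405]]),.038),("ball",zb([[676,194]]),.078)):
    print(n,w2c(p,onz(c,q,z)).round(1).tolist())
print(proj(c,w(p,[[-24,120,78]])),zb([[676,194]]))
E
```

```text
[ 0.58692594  0.00789625 -0.09466775] [ 1.6  2.3 -1.   0.8 -3.1 -1.  -0.1  1.5  2.7 -1.3  2.   0.9 -0.5 -0.5
 -0.3]
[[ 0.57983646 -0.06676793  0.063     ]
 [ 0.59826911  0.12735893  0.034     ]]
jaw face edge top [[-16.0, 18.1, 37.0], [14.1, 17.7, 37.0]]
fixed face [[-16.7, 66.7, 36.0], [13.9, 69.7, 36.0]]
fixed spring-side [[-19.5, 77.6, 36.0]]
spec top L,R,bottom [[-8.6, 26.9, 38.0], [-0.9, 56.3, 38.0], [11.3, 40.9, 38.0]]
ball [[-24.8, 119.6, 78.0]]
[[579.00192978 117.73676981]] [[578.47058824 116.70588235]]
```

Emit:
apply_moves(
  plan=[0,0,0,-0.01,0.015,0.3,85,0,0,0,-0.01,0.015,0.3,85,0,0,0,-0.01,0.015,0.3,85,0,0,0,-0.01,0.015,0.3,85,0,0,0,0,0,0,85,0,0,0,0,0,0,85,0,0,0,0,0,0,85,0,0,0,0,0,0,85,0,0,0,0,0,0,85,0,0,0,0,0,0,85],
)

```text
clock: 5.2
tool_pos: [0.5788, -0.0668, 0.2728]
ee_rot: [2.575, 1.799, 0.0]
contact_force: [0.2, 0.4, 0.2]
finger_gap: 0.995
```

```bash
python3 - <<'E'
from h import *
s=r.read_state();print(s['tool_pos'],s['torque'],s['clock'])
c=r.get_calibration("wrist");a=r.snapshot("wrist");np.savez("w2.npz",xyz=c['xyz'],o=c['orientation'],K=c['intrinsics'],tp=s['tool_pos'],tr=s['ee_rot'])
b=cv2.convertScaleAbs(a[:,:,::-1],alpha=1.6)
cv2.imwrite("pics/w2.png",a[:,:,::-1])
cv2.imwrite("pics/w2a.png",cv2.resize(b[140:340,200:440],None,fx=3,fy=3,interpolation=cv2.INTER_CUBIC))
E
```

```text
[ 0.57881602 -0.06675721  0.2728182 ] [ 0.0073351  -0.01243264  0.03273494] 5.2
```

View pics/w2a.png

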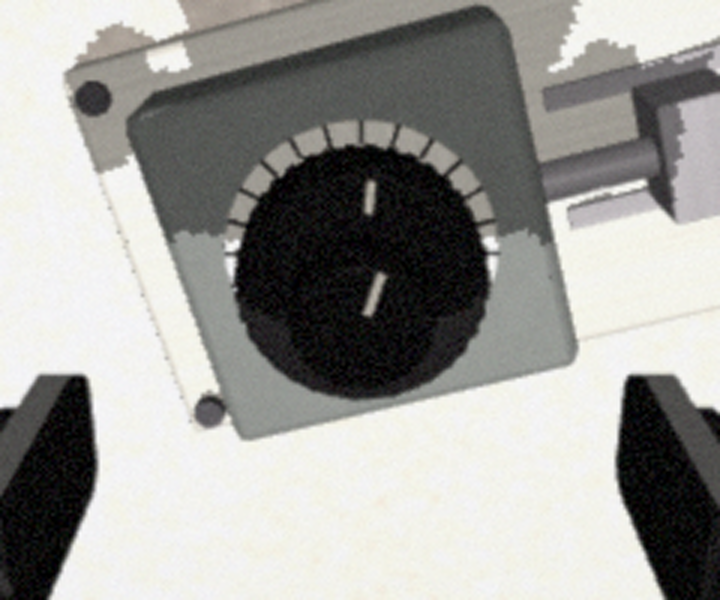

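```bash
python3 - <<'E'
from h import *
d=np.load("w2.npz");c=dict(xyz=d['xyz'],orientation=d['o'],intrinsics=d['K'])
L=(np.array([[234,400],[490,400]])+.5)/3-.5+[200,140]
t=np.linspace(0,2*np.pi,361);C=np.c_[.027*np.cos(t),.027*np.sin(t),.063+0*t]
def f(p):
    q=proj(c,C+[p[0],p[1],0]);return [q[:,0].min()-L[0,0],q[:,0].max()-L[1,0],q[:,1].max()-L[0,1]]
o=least_squares(f,[.58,-.066]);print(o.x,f(o.x))
A=R.from_rotvec(d['tr']);print(A.inv().apply(np.r_[o.x,.063]-d['tp'])*1000)
for z in (.08,):print(onz(c,(np.array([[375,295]])+.5)/3-.5+[200,140],z))
E
```

```text
[ 0.57975592 -0.06665458] [np.float64(0.10440669153825866), np.float64(-0.10430718860084198), np.float64(-0.011292835598680995)]
[  0.42910714   0.78093716 209.81844176]
[[ 0.57434069 -0.06210162  0.08      ]]
```

Emit:
apply_moves(
  plan=[0,0,0,0.01,0.015,0.23,85,0,0,0,0,0,0.23,85,0,0,0,0,0,0.23,85,0,0,0,0,0,0.23,85,0,0,0,0,0,0.23,85,0,0,0,0,0,0,85,0,0,0,0,0,0,85,0,0,0,0,0,0,85,0,0,0,0,0,0,85,0,0,0,0,0,0,85],
)

```text
clock: 6.5
tool_pos: [0.5797, -0.0666, 0.2155]
ee_rot: [2.575, 1.798, 0.001]
contact_force: [-1.3, 0.2, 0.3]
finger_gap: 0.999
```

```bash
cat >> h.py <<'E'
def st(n=4):
    A=[r.read_state()]
    for i in range(n): r.snapshot("side");A.append(r.read_state())
    s=A[-1];print("t %.2f"%s['clock'],"pos",s['tool_pos'].round(4),"yaw q6 %.4f"%s['qpos'][5],"gap %.1f"%(s['finger_gap']*85.4),"F",np.mean([a['contact_force'] for a in A],0).round(2),"T",np.mean([a['torque'] for a in A],0).round(3),"Tz sd",np.std([a['torque'][2] for a in A]).round(3), "eff6",np.mean([a['joint_efforts'][5] for a in A]).round(3))
def pic(cam,name,x0=0,x1=640,y0=0,y1=400,f=1,al=1.6):
    c=r.get_calibration(cam);a=r.snapshot(cam)[:,:,::-1];np.savez(name+".npz",xyz=c['xyz'],o=c['orientation'],K=c['intrinsics'],img=a)
    cv2.imwrite(f"pics/{name}.png",cv2.resize(cv2.convertScaleAbs(a[y0:y1,x0:x1],alpha=al),None,fx=f,fy=f,interpolation=cv2.INTER_CUBIC))
E
python3 - <<'E'
from h import *
st(6)
pic("wrist","w3")
E
```

```text
t 6.80 pos [ 0.5796 -0.0665  0.2152] yaw q6 0.0997 gap 85.0 F [-0.53  0.07 -0.19] T [-0.004  0.006  0.002] Tz sd 0.029 eff6 -0.0
```

View pics/w3.png

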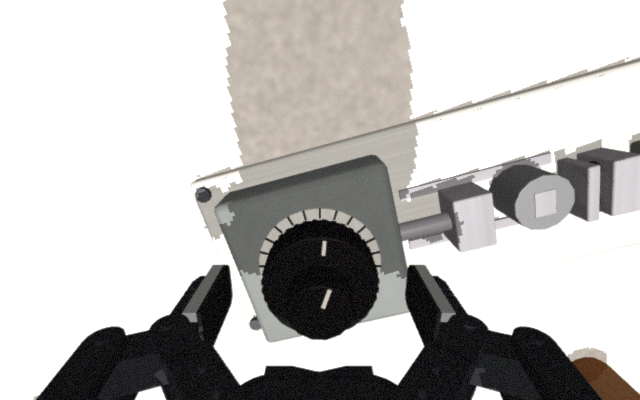

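Emit:
apply_moves(
  plan=[0,0,0,0,0,0,45,0,0,0,0,0,0,45,0,0,0,0,0,0,45,0,0,0,0,0,0,45,0,0,0,0,0,0,45,0,0,0,0,0,0,45,0,0,0,0,0,0,45,0,0,0,0,0,0,45,0,0,0,0,0,0,45,0,0,0,0,0,0,45],
  newtons=50,
)

```text
clock: 8.1
tool_pos: [0.5798, -0.0661, 0.2157]
ee_rot: [-2.575, -1.799, -0.002]
contact_force: [-1.4, 3.0, 4.7]
finger_gap: 0.606
```

```bash
python3 - <<'E'
from h import *
st(3)
pic("wrist","w4")
E
```

```text
t 8.25 pos [ 0.5798 -0.0661  0.2157] yaw q6 0.0998 gap 52.5 F [-0.71  3.48  5.2 ] T [ 0.83   0.137 -0.034] Tz sd 0.009 eff6 -0.041
```

View pics/w4.png

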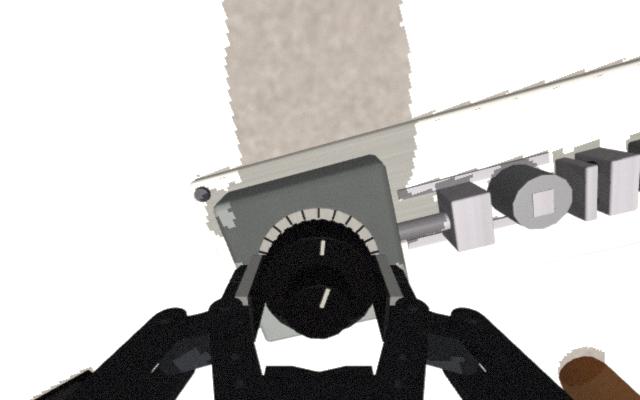

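Emit:
apply_moves(
  plan=[0,0,0.5,0,0,0,45,0,0,0.5,0,0,0,45,0,0,1,0,0,0,45,0,0,1,0,0,0,45,0,0,1,0,0,0,45,0,0,1,0,0,0,45,0,0,1,0,0,0,45,0,0,1,0,0,0,45,0,0,0,0,0,0,45,0,0,0,0,0,0,45],
)

```text
clock: 9.55
tool_pos: [0.5796, -0.0663, 0.2157]
ee_rot: [-3.049, -0.756, -0.001]
contact_force: [-1.1, 3.3, 4.7]
finger_gap: 0.61
```

```bash
python3 - <<'E'
from h import *
st(3)
pic("wrist","w5")
E
```

```text
t 9.70 pos [ 0.5797 -0.0663  0.2157] yaw q6 0.8331 gap 52.4 F [-1.22  2.48  5.34] T [ 0.648  0.174 -0.23 ] Tz sd 0.022 eff6 -0.219
```

View pics/w5.png

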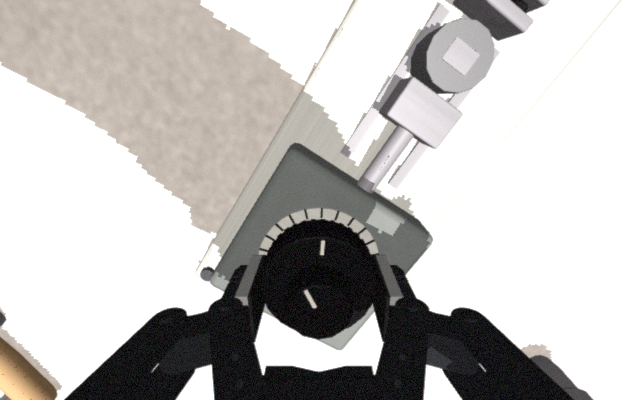

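Emit:
apply_moves(
  plan=[0,0,0.5,0,0,0,45,0,0,0.5,0,0,0,45,0,0,0.5,0,0,0,45,0,0,0.5,0,0,0,45,0,0,0.5,0,0,0,45,0,0,0.5,0,0,0,45,0,0,0.5,0,0,0,45,0,0,0.5,0,0,0,45,0,0,0,0,0,0,45,0,0,0,0,0,0,45],
)

```text
clock: 11.0
tool_pos: [0.5796, -0.0663, 0.2157]
ee_rot: [-3.14, -0.105, -0.0]
contact_force: [-2.6, 2.3, 5.6]
finger_gap: 0.617
```

```bash
python3 - <<'E'
from h import *
st(3)
pic("wrist","w6")
E
```

```text
t 11.15 pos [ 0.5795 -0.0663  0.2157] yaw q6 1.2520 gap 52.7 F [-1.88  3.15  6.06] T [ 0.566  0.214 -0.18 ] Tz sd 0.023 eff6 -0.217
```

View pics/w6.png

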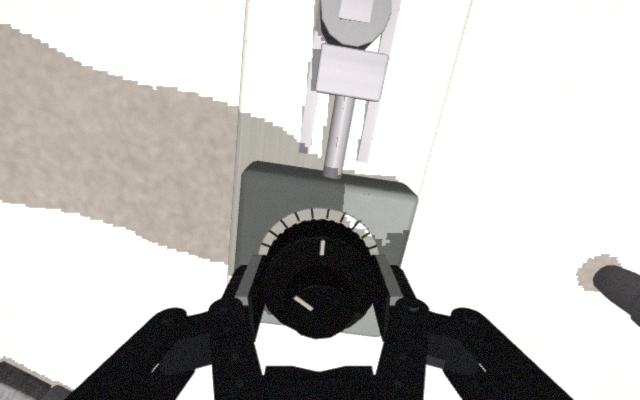

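Emit:
apply_moves(
  plan=[0,0,0.25,0,0,0,45,0,0,0.25,0,0,0,45,0,0,0.25,0,0,0,45,0,0,0.25,0,0,0,45,0,0,0.25,0,0,0,45,0,0,0.25,0,0,0,45,0,0,0.25,0,0,0,45,0,0,0.25,0,0,0,45,0,0,0,0,0,0,45,0,0,0,0,0,0,45],
)

```text
clock: 12.45
tool_pos: [0.5795, -0.0663, 0.2157]
ee_rot: [-3.134, 0.223, -0.0]
contact_force: [-2.5, 2.7, 6.9]
finger_gap: 0.612
```

```bash
python3 - <<'E'
from h import *
st(2)
pic("side","s1",220,380,160,320,3.7,1.2)
E
```

```text
t 12.55 pos [ 0.5795 -0.0663  0.2157] yaw q6 1.4612 gap 52.0 F [-2.54  2.26  6.47] T [ 0.512  0.31  -0.093] Tz sd 0.024 eff6 -0.069
```

View pics/s1.png

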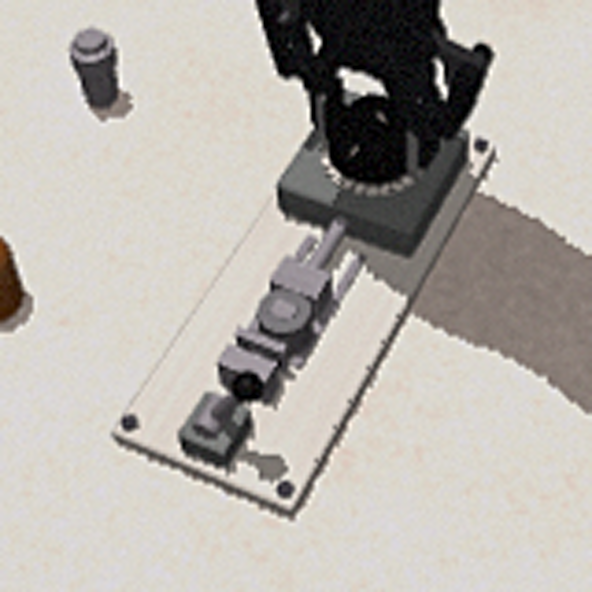

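Emit:
apply_moves(
  plan=[0,0,0.1,0,0,0,45,0,0,0.1,0,0,0,45,0,0,0.1,0,0,0,45,0,0,0.1,0,0,0,45,0,0,0.1,0,0,0,45,0,0,0.1,0,0,0,45,0,0,0.1,0,0,0,45,0,0,0.1,0,0,0,45,0,0,0.1,0,0,0,45,0,0,0.1,0,0,0,45],
)

```text
clock: 13.85
tool_pos: [0.5795, -0.0663, 0.2157]
ee_rot: [-3.118, 0.386, 0.0]
contact_force: [-3.2, 2.5, 6.5]
finger_gap: 0.613
```

```bash
python3 - <<'E'
from h import *
st(0);st(1)
E
```

```text
t 13.85 pos [ 0.5795 -0.0663  0.2157] yaw q6 1.5656 gap 52.4 F [-3.17  2.52  6.47] T [0.431 0.326 0.246] Tz sd 0.0 eff6 0.139
t 13.90 pos [ 0.5795 -0.0663  0.2157] yaw q6 1.5660 gap 52.5 F [-3.02  2.53  6.59] T [0.477 0.321 0.191] Tz sd 0.055 eff6 0.16
```

Emit:
apply_moves(
  plan=[0,0,0.1,0,0,0,45,0,0,0.1,0,0,0,45,0,0,0.1,0,0,0,45,0,0,0.1,0,0,0,45,0,0,0.1,0,0,0,45,0,0,0.1,0,0,0,45,0,0,0.1,0,0,0,45,0,0,0.1,0,0,0,45,0,0,0.1,0,0,0,45,0,0,0.1,0,0,0,45],
)

```text
clock: 15.15
tool_pos: [0.5794, -0.0663, 0.2157]
ee_rot: [3.093, -0.549, -0.0]
contact_force: [-3.2, 2.9, 6.3]
finger_gap: 0.614
```

```bash
python3 - <<'E'
from h import *
st(0);st(1)
pic("side","s2",270,330,210,290,7,1.2)
E
```

```text
t 15.15 pos [ 0.5794 -0.0663  0.2157] yaw q6 1.6703 gap 52.4 F [-3.18  2.93  6.27] T [0.48  0.374 0.195] Tz sd 0.0 eff6 0.139
t 15.20 pos [ 0.5794 -0.0663  0.2157] yaw q6 1.6707 gap 52.3 F [-2.79  2.87  6.23] T [0.486 0.327 0.181] Tz sd 0.014 eff6 0.161
```

View pics/s2.png

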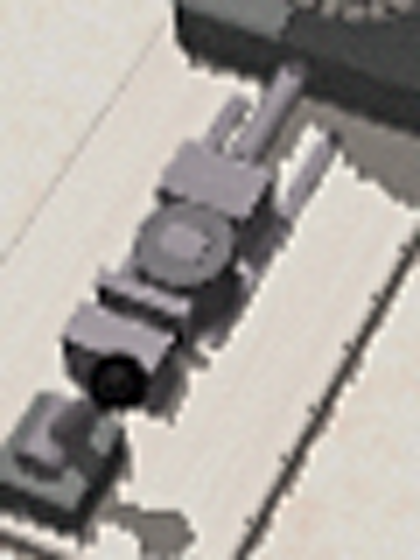

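Emit:
apply_moves(
  plan=[0,0,0.1,0,0,0,45,0,0,0.1,0,0,0,45,0,0,0.1,0,0,0,45,0,0,0.1,0,0,0,45,0,0,0.1,0,0,0,45,0,0,0.1,0,0,0,45,0,0,0.1,0,0,0,45,0,0,0.1,0,0,0,45,0,0,0.1,0,0,0,45,0,0,0.1,0,0,0,45],
)

```text
clock: 16.5
tool_pos: [0.5794, -0.0663, 0.2157]
ee_rot: [3.06, -0.71, -0.0]
contact_force: [-2.5, 3.6, 6.8]
finger_gap: 0.616
```

```bash
python3 - <<'E'
from h import *
st(0);st(1)
E
```

```text
t 16.50 pos [ 0.5794 -0.0663  0.2157] yaw q6 1.7750 gap 52.6 F [-2.52  3.58  6.75] T [0.507 0.327 0.253] Tz sd 0.0 eff6 0.145
t 16.55 pos [ 0.5794 -0.0663  0.2157] yaw q6 1.7754 gap 52.2 F [-2.59  3.33  6.37] T [0.443 0.337 0.186] Tz sd 0.067 eff6 0.167
```

Emit:
apply_moves(
  plan=[0,0,0.1,0,0,0,45,0,0,0.1,0,0,0,45,0,0,0.1,0,0,0,45,0,0,0.1,0,0,0,45,0,0,0.1,0,0,0,45,0,0,0.1,0,0,0,45,0,0,0.1,0,0,0,45,0,0,0.1,0,0,0,45,0,0,0.1,0,0,0,45,0,0,0.1,0,0,0,45],
)

```text
clock: 17.8
tool_pos: [0.5794, -0.0663, 0.2157]
ee_rot: [3.019, -0.869, -0.0]
contact_force: [-2.9, 2.5, 7.8]
finger_gap: 0.614
```

```bash
python3 - <<'E'
from h import *
st(0);st(1)
pic("side","s3",270,330,210,290,7,1.2)
E
```

```text
t 17.80 pos [ 0.5794 -0.0663  0.2157] yaw q6 1.8796 gap 52.4 F [-2.94  2.47  7.78] T [0.448 0.416 0.285] Tz sd 0.0 eff6 0.208
t 17.85 pos [ 0.5794 -0.0662  0.2157] yaw q6 1.8800 gap 52.4 F [-3.14  2.73  7.42] T [0.392 0.393 0.226] Tz sd 0.059 eff6 0.23
```

View pics/s3.png

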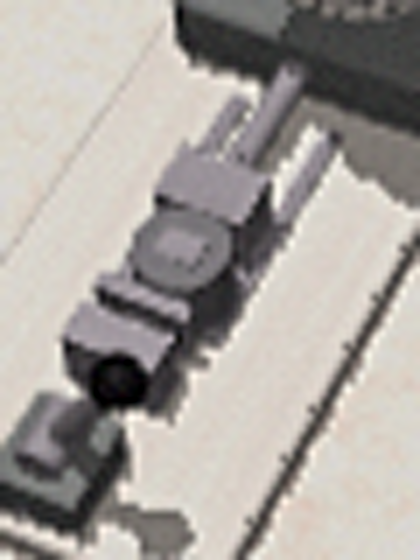

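Emit:
apply_moves(
  plan=[0,0,0,0,0,0,45,0,0,0,0,0,0,45,0,0,0,0,0,0,45,0,0,0,0,0,0,45,0,0,0,0,0,0,45,0,0,0.1,0,0,0,45,0,0,0.1,0,0,0,45,0,0,0.1,0,0,0,45,0,0,0.1,0,0,0,45,0,0,0.1,0,0,0,45],
)

```text
clock: 19.15
tool_pos: [0.5794, -0.0662, 0.2157]
ee_rot: [2.995, -0.947, -0.0]
contact_force: [-2.7, 1.9, 6.4]
finger_gap: 0.614
```

```bash
python3 - <<'E'
from h import *
st(0);st(1);st(2)
pic("wrist","w7")
E
```

```text
t 19.15 pos [ 0.5794 -0.0662  0.2157] yaw q6 1.9319 gap 52.4 F [-2.69  1.87  6.42] T [0.376 0.435 0.355] Tz sd 0.0 eff6 0.241
t 19.20 pos [ 0.5794 -0.0663  0.2157] yaw q6 1.9323 gap 52.3 F [-2.48  1.77  6.46] T [0.395 0.41  0.288] Tz sd 0.067 eff6 0.263
t 19.30 pos [ 0.5794 -0.0663  0.2157] yaw q6 1.9319 gap 52.4 F [-2.55  2.14  6.41] T [0.444 0.404 0.182] Tz sd 0.034 eff6 0.219
```

View pics/w7.png

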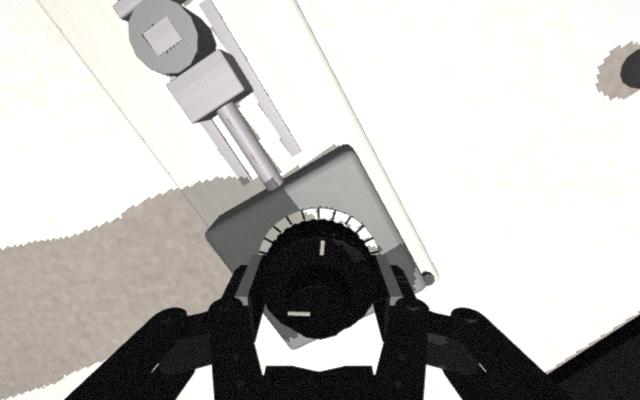

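Emit:
apply_moves(
  plan=[0,0,0,0,0,0,60,0,0,0,0,0,0,85,0,0,0,0,0,0,85,0,0,0,0,0,0,85,0,0,0,0,0,0,85,0,0,0,0,0,-0.2,85,0,0,0,0,0,-0.4,85,0,0,0,0,0,-0.6,85,0,0,0,0,0,-0.6,85,0,0,0,0,0,-0.4,85],
)

```text
clock: 20.6
tool_pos: [0.5799, -0.0666, 0.3277]
ee_rot: [-2.995, 0.948, -0.004]
contact_force: [-0.2, 0.1, 0.5]
finger_gap: 0.999
```

```bash
python3 - <<'E'
from h import *
st(2)
s=r.read_state();print(s['ee_rot'],s['qpos'])
pic("wrist","w8")
E
```

```text
t 20.70 pos [ 0.5805 -0.0667  0.3286] yaw q6 1.9323 gap 84.6 F [0.05 0.49 1.01] T [ 0.003 -0.042 -0.033] Tz sd 0.025 eff6 0.0
[-2.99486478  0.94821579 -0.00909277] [-2.51750237e-01  3.59995871e-01 -7.60913219e-02  1.12891843e+00
 -1.27861457e-04  1.93230242e+00]
```

View pics/w8.png

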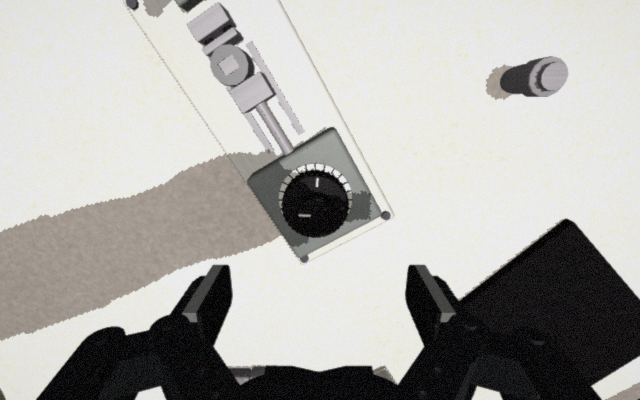

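```bash
python3 - <<'E'
from h import *
p=np.load("p.npy");s=r.read_state();A=R.from_rotvec(s['ee_rot']);X=A.as_matrix()[:,0];yaw=np.arctan2(X[1],X[0]);print("yaw",yaw,"need z turn deg",np.degrees(yaw-p[2]))
d1=np.load("w1.npz");d8=np.load("w8.npz")
for d,uv in((d1,[321.3,208]),(d8,[305,215.7])):
    c=dict(xyz=d['xyz'],orientation=d['o'],intrinsics=d['K']);print("mark",onz(c,[uv],.08))
tgt=w(p,[[-24,120,328]])[0];print(tgt)
d=(tgt-s['tool_pos'])/8/.05
for k in range(8):print(k,(A*R.from_rotvec([0,0,-np.radians(6)*min(k,5)])).inv().apply(d).round(2).tolist())
E
```

```text
yaw -0.6132190208558299 need z turn deg -29.710799153930147
mark [[ 0.57471749 -0.06193246  0.08      ]]
mark [[ 0.57434094 -0.06314437  0.08      ]]
[0.57437658 0.12962756 0.328     ]
0 [-0.29, -0.39, -0.0]
1 [-0.25, -0.42, -0.0]
2 [-0.21, -0.45, -0.0]
3 [-0.16, -0.46, -0.0]
4 [-0.11, -0.48, -0.0]
5 [-0.06, -0.49, -0.0]
6 [-0.06, -0.49, -0.0]
7 [-0.06, -0.49, -0.0]
```

Emit:
apply_moves(
  plan=[0,0,-1,-0.29,-0.39,0,50,0,0,-1,-0.25,-0.42,0,50,0,0,-1,-0.21,-0.45,0,50,0,0,-1,-0.16,-0.46,0,50,0,0,-1,-0.11,-0.48,0,50,0,0,0,-0.06,-0.49,0,50,0,0,0,-0.06,-0.49,0,50,0,0,0,-0.06,-0.49,0,50,0,0,0,0,0,0,50,0,0,0,0,0,0,50],
)

```text
clock: 22.0
tool_pos: [0.5733, 0.1297, 0.3243]
ee_rot: [3.138, -0.141, -0.002]
contact_force: [-0.4, 0.6, 0.5]
finger_gap: 0.584
```

```bash
python3 - <<'E'
from h import *
st(2)
s=r.read_state();print(s['ee_rot'],s['qpos'].round(3));np.save("tp9.npy",np.r_[s['tool_pos'],s['ee_rot']])
pic("wrist","w9")
for n in("w8",):
    a=np.load(n+".npz")['img'];cv2.imwrite("pics/w8z.png",cv2.resize(cv2.convertScaleAbs(a[160:245,270:360],alpha=2.5),None,fx=7,fy=7,interpolation=cv2.INTER_CUBIC))
a=cv2.imread("pics/w1.png");cv2.imwrite("pics/w1z.png",cv2.resize(cv2.convertScaleAbs(a[160:245,270:360],alpha=3),None,fx=7,fy=7,interpolation=cv2.INTER_CUBIC))
E
```

```text
t 22.10 pos [0.5735 0.1292 0.3247] yaw q6 1.7466 gap 49.6 F [0.33 0.24 0.44] T [ 0.019 -0.018  0.005] Tz sd 0.006 eff6 -0.001
[ 3.13791423e+00 -1.42336729e-01 -1.04890486e-03] [ 0.085  0.372 -0.068  1.131 -0.     1.747]
```

View pics/w9.png

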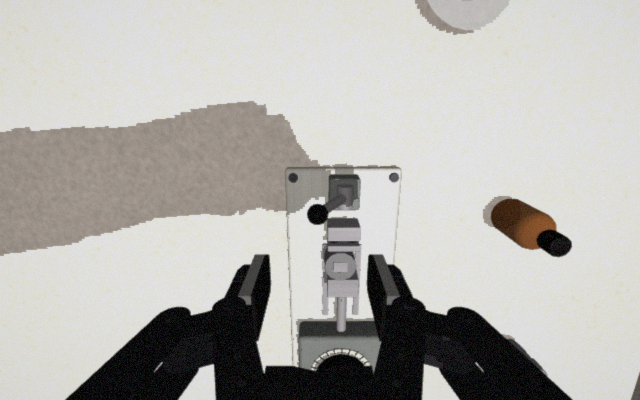

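View pics/w8z.png

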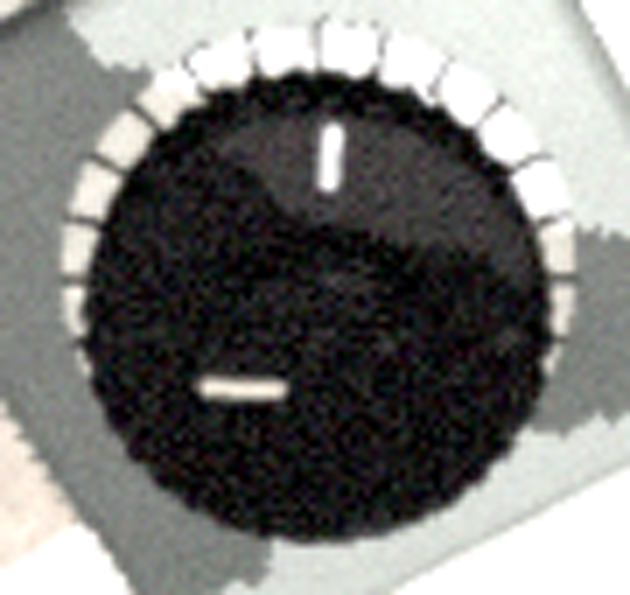

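View pics/w1z.png

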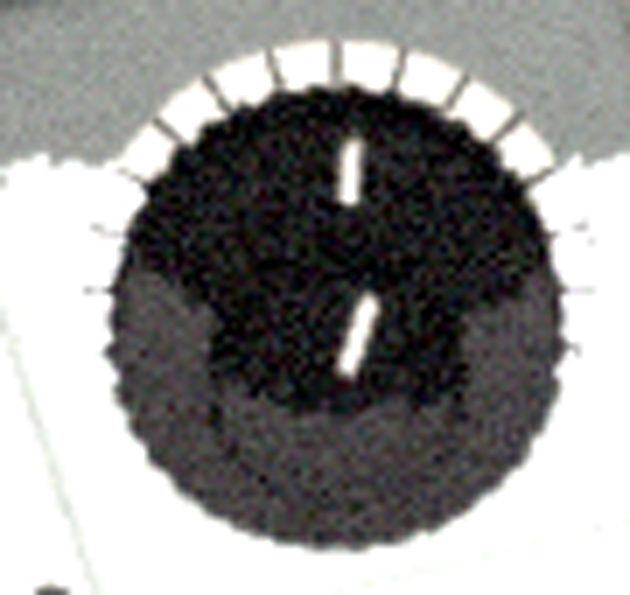

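```bash
python3 - <<'E'
from h import *
p=np.load("p.npy")
for n,L in(("w1",[[347,372],[370,297]]),("w8",[[288,390],[202,385]])):
    d=np.load(n+".npz");c=dict(xyz=d['xyz'],orientation=d['o'],intrinsics=d['K'])
    e=onz(c,(np.array(L)+.5)/7-.5+[270,160],.08);v=e[1]-e[0];print(n,e,np.degrees(np.arctan2(v[1],v[0])))
# lever ball in w9 (cal taken at snapshot)
d=np.load("w9.npz");c=dict(xyz=d['xyz'],orientation=d['o'],intrinsics=d['K'])
b=onz(c,[[318,214]],.078);print("ball",b,w2c(p,b))
t=np.load("tp9.npy");A=R.from_rotvec(t[3:]);print("ball in tool mm",A.inv().apply(b[0]-t[:3])*1000, "tool x in clamp deg",np.degrees(np.arctan2(A.as_matrix()[1,0],A.as_matrix()[0,0])-p[2]))
E
```

```text
w1 [[ 0.5777611  -0.06480016  0.08      ]
 [ 0.57046836 -0.05947653  0.08      ]] 143.87090523560119
w8 [[ 0.57805693 -0.06536265  0.08      ]
 [ 0.57083366 -0.05954586  0.08      ]] 141.15602892958677
ball [[0.57419935 0.12922742 0.078     ]] [[-24.13860615 119.58489299  78.        ]]
ball in tool mm [ 8.71619168e-01 -2.11213100e-01  2.46718111e+02] tool x in clamp deg 0.2297069291457966
```

Emit:
apply_moves(
  plan=[0,0,0,0.01,0,0.2,50,0,0,0,0.01,0,0.4,50,0,0,0,0,0,0.4,50,0,0,0,0,0,0.4,50,0,0,0,0,0,0.3,50,0,0,0,0,0,0.16,50,0,0,0,0,0,0,50,0,0,0,0,0,0,50,0,0,0,0,0,0,50,0,0,0,0,0,0,50],
)

```text
clock: 23.4
tool_pos: [0.5747, 0.1299, 0.2327]
ee_rot: [-3.138, 0.141, -0.002]
contact_force: [-0.1, 0.7, -0.4]
finger_gap: 0.589
```

```bash
python3 - <<'E'
from h import *
st(2)
pic("wrist","w10")
E
```

```text
t 23.50 pos [0.5746 0.1299 0.2325] yaw q6 1.7466 gap 50.2 F [-0.42  0.41 -0.65] T [ 0.002 -0.01   0.001] Tz sd 0.013 eff6 -0.0
```

View pics/w10.png

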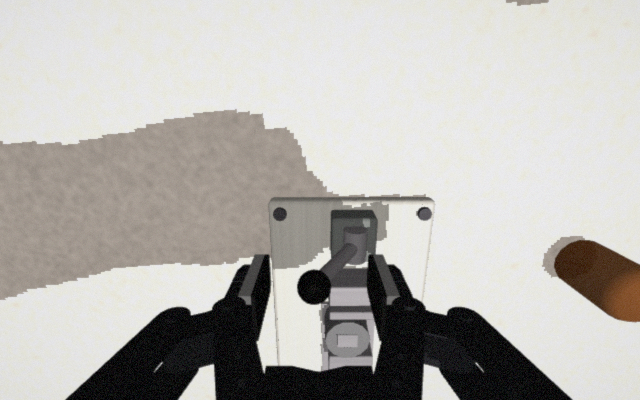

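Emit:
apply_moves(
  plan=[0,0,0,0.1,0,0,50,0,0,0,0.13,0,0,50,0,0,0,0.13,0,0,50,0,0,0,0.13,0,0,50,0,0,0,0.13,0,0,50,0,0,0,0.13,0,0,50,0,0,0,0.13,0,0,50,0,0,0,0.13,0,0,50,0,0,0,0.1,0,0,50,0,0,0,0.08,0,0,50],
)

```text
clock: 24.8
tool_pos: [0.6335, 0.1245, 0.2316]
ee_rot: [3.138, -0.141, -0.003]
contact_force: [-7.0, 1.2, 0.9]
finger_gap: 0.586
```

```bash
python3 - <<'E'
from h import *
st(2)
pic("wrist","w11")
E
```

```text
t 24.90 pos [0.6332 0.1245 0.2315] yaw q6 1.7303 gap 50.2 F [-5.17  0.5   1.  ] T [ 0.124  1.163 -0.011] Tz sd 0.041 eff6 0.003
```

View pics/w11.png

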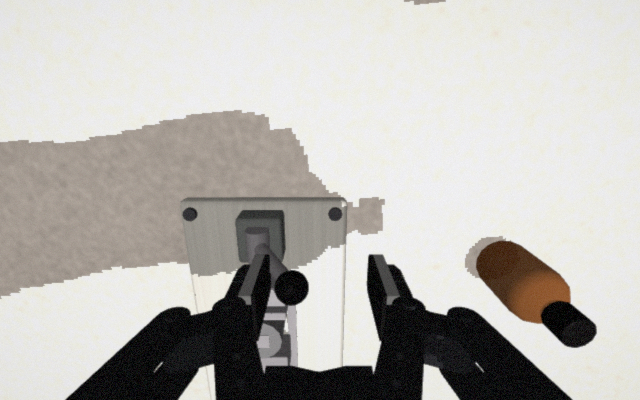

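Emit:
apply_moves(
  plan=[0,0,0,0.04,0,0,50,0,0,0,0.04,0,0,50,0,0,0,0.04,0,0,50,0,0,0,0.02,0,0,50,0,0,0,0,0,0,50,0,0,0,0,0,0,50,0,0,0,0,0,0,50,0,0,0,0,0,0,50,0,0,0,0,0,0,50,0,0,0,0,0,0,50],
)

```text
clock: 26.2
tool_pos: [0.636, 0.1244, 0.2307]
ee_rot: [3.138, -0.139, -0.021]
contact_force: [-16.9, 1.1, 6.3]
finger_gap: 0.586
```

```bash
python3 - <<'E'
from h import *
st(2)
pic("wrist","w12",150,450,180,360,2.5)
E
```

```text
t 26.30 pos [0.636  0.1244 0.2307] yaw q6 1.7286 gap 49.7 F [-17.16   0.96   6.59] T [0.307 3.762 0.011] Tz sd 0.014 eff6 0.016
```

View pics/w12.png

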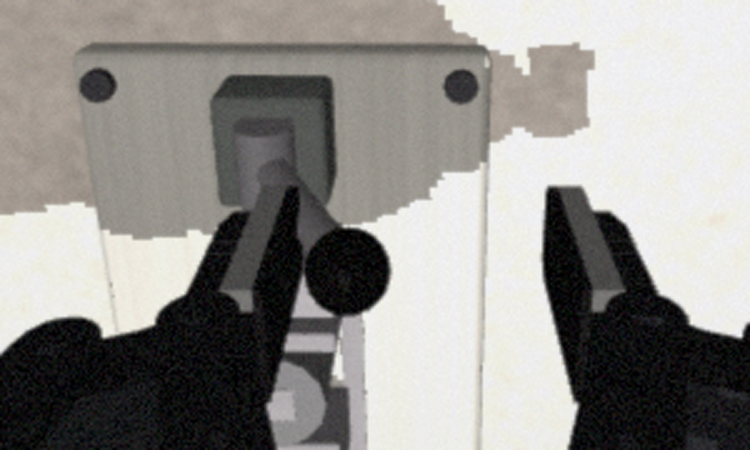

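Emit:
apply_moves(
  plan=[0,0,0,-0.06,0,0,50,0,0,0,-0.1,0,0,50,0,0,0,-0.14,0,0,50,0,0,0,-0.1,0,0,50,0,0,0,0,0,-0.1,50,0,0,0,0,0,-0.4,50,0,0,0,0,0,-0.6,50,0,0,0,0,0,-0.6,50,0,0,0,0,0,-0.4,50,0,0,0,0,0,0,50],
)

```text
clock: 27.6
tool_pos: [0.6218, 0.1257, 0.3396]
ee_rot: [-3.138, 0.141, -0.008]
contact_force: [0.6, -0.9, -0.0]
finger_gap: 0.588
```

```bash
python3 - <<'E'
from h import *
st(2)
pic("wrist","w13")
pic("side","s13",220,380,160,320,3.7,1.2)
p=np.load("p.npy")
c=r.get_calibration("wrist")
for th in(.85,1.0):
    a=th-.5;print(th,proj(c,w(p,[[50*np.sin(a),120,34+50*np.cos(a)]])), proj(r.get_calibration("side"),w(p,[[50*np.sin(a),120,34+50*np.cos(a)]])))
E
```

```text
t 27.70 pos [0.6209 0.1256 0.3369] yaw q6 1.7337 gap 50.0 F [-0.04 -0.34 -0.56] T [-0.014 -0.004 -0.017] Tz sd 0.008 eff6 -0.0
0.85 [[310.77492507 210.72046441]] [[265.59420194 253.5926901 ]]
1.0 [[319.60188052 209.3823922 ]] [[262.63729789 253.22729248]]
```

View pics/w13.png

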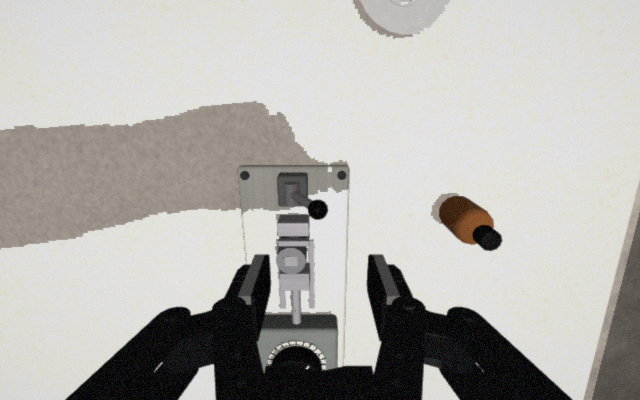

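View pics/s13.png

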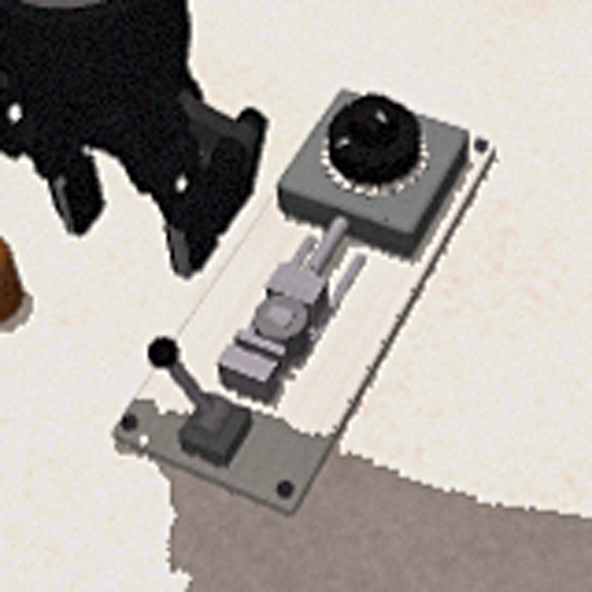

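```bash
python3 -c "
from plant import r
r.sign_off()"
```

```text
the job is handed in; nothing more can be done
```

The specimen is clamped at about 10 N, the lock lever is fully over, and the arm has let go of everything. I handed the job in at about 28 s of the 67 s allowed. The sign-off gives no verdict.

- **Clamping:** I gripped the outer knob's rim and turned it about 1.83 rad clockwise. Jaw contact showed as the turning torque rising above the free-turning level. It was 0.069 N m above at about 0.1 rad past contact and 0.102 N m at the end, which works out to about 10 N. That figure is inferred from torque, and I didn't re-measure it after letting go. After release, the outer knob's mark had not moved relative to the gripper.
- **Lever:** I straddled the ball with the fingers and pushed it until it hit a hard stop at about 17 N. I then backed off and lifted clear. In the last wrist picture the ball is at column 318, where the end stop (1.0 rad) predicts 319.6 and 0.85 rad predicts 310.8.
- **Inner knob:** Its mark line pointed at 144° before and 141° after, a difference of about 0.05 rad, or 0.6 mm at the mark. An earlier, cruder estimate from the mark's centre suggested about 0.19 rad, which would be over the limit. The closer measurement of both ends of the line didn't support that.
- **Other checks:** I didn't measure the other bench items' positions, but the arm's path stayed well clear of them. The contact force read about zero after the final lift.
- **Camera disagreement:** The side and top cameras differed by up to 6 mm on the clamp's position. I used the closer wrist-camera views instead, which agreed to within about 1 mm.

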